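# Seat the drill chuck in the spindle of the tool-setting fixture

### The arm

A 6-joint arm with a two-finger parallel gripper is mounted at the origin on the work surface. World frame = base frame: x ahead of the robot, y to its left, z up, the work surface at z = 0. Lengths are in m, angles in rad, forces in N, time in s.
With the tool pointing down it reaches from about 0.375 to 0.975 m from the base axis. Payload 3.8 kg.
Tool frame: the origin (TCP) lies midway between the tips of the shut fingers; the grasp point (between the pads) lies 19 mm behind it; z points along the fingers, y is the direction in which the jaws open and shut (so a half turn about z gives the same grasp; the last joint's range is limited). The gripper opens to 85 mm and grips with 20 to 120 N. Pads are 22 mm wide; open, the fingers measure 114 mm over their backs; the gripper's body (76 mm by 85 mm) begins 54 mm behind the grasp point. The pads swing forward as they close: fully open they stand 13 mm farther back than shut.
Start: joints at [-1.232, 0.264, 1.604, -0, 1.274, -0.037], TCP at [0.248, -0.628, 0.231] pointing down, gripper open.
Joint ranges: [-2.63, 2.63], [-0.94, 2.18], [0.31, 2.57], [-1.31, 4.45], [0, 2.66], [-2.55, 2.55]. Speed limits (rad/s): [2.57, 2.57, 3.14, 3.14, 3.14, 3.14].

### API

Orientations are given as a rotation vector (axis times angle).
In Python, from workcell import bot gives the robot as it stands.
- The arm moves only by the tool drive_tool, never from a script. Its argument "steps" is a list of rows, each a list of 2 entries, a list of its own where there are three numbers: the shift along the tool's x, y, z in mm, then the turn about the tool's z in degrees. In form: [[[dx, dy, dz], twist], ...]. A call has 1 to 8 rows; each row shifts and turns the commanded pose from where the row before left it, along the tool's axes as they then stand; what a row does not reach is not made up. A row lasts 1/12 s, in which the tool goes at most 41.7 mm and 7.16 degrees, less where a joint would pass 70% of its speed; a pose out of reach is approached as far as the arm can. A call is refused whole if a number of a shift passes 41.7 or a number of a turn 7.16, either way. A call with a gripper value outside its range is refused whole. "jaw" is the opening, from 0 (shut) to 1 (fully open), set as the call begins (left out, the last holds). The fingers move at their own pace and stop on an object; "force" is the grip in N (left out, the last holds). Time passes only in rows, so rows that do not move let the fingers close. It gives the time, the measured TCP pose, the force and the opening at its end, in the units of the state.
- bot.read_state(): the state, without advancing time (a new reading comes with each control period).
- bot.read_camera(name): name is "side" or "top"; returns the picture (420x560x3 uint8, red, green, blue); there is no depth.
- bot.camera_info(name): a dict with "fx", "fy", "cx", "cy" (pixels), "D" ([k1, k2, p1, p2, k3] as OpenCV has them; the pictures are not rectified), "position" and "attitude" of the camera in the world. Camera axes: x right, y down, z forward; pixel columns grow to the right and rows downward; lengths in m; the calibration is good to about 2 mm. A picture is of the moment at which its call begins. camera_info takes no time and is no camera call.
- bot.finish_job(): hands the job in, once; it reports no verdict.
The state is a dict: "time": time; "q": joint angles; "joint_vel": joint speeds; "joint_torque": joint torques, N m; "tool_pos": TCP position; "tcp_rot": TCP orientation; "wrist_force": force on the tool from outside, world axes, zero at the start; "torque": the same for the moment, N m; "width": opening from 0.0 (shut) to 1.0 (fully open).
Only numpy, scipy, OpenCV 4.12 (cv2) and the standard library are available. Lean on these libraries where they do the work, as an engineer would, in place of code of your own. Each camera call takes 0.05 s, during which the arm holds its last target.

### The job

Take the drill chuck (the tapered-shank tool with the black ribbed sleeve) out of the blue tool rack and lower it, shank first and still in the gripper, into the upturned spindle of the green tool-setting fixture, turned so that its two drive slots go over the two dark dogs. Leave it upright and fully home, with its flange flat on the spindle's face, and let go; leave the other two tools in the rack.

Things in the scene. Friction and masses are not known exactly. Their poses are not given: they have to be found in the camera images.
- chuck_mid (a point): Drill chuck, loose, 0.5-0.85 kg, in one of the rack's holes. Point: on its axis, mid-height of the round black sleeve (dia 40, 44 mm high; grip here). Top 38 mm above it. Flange dia 63, 16 thick, underside 44 mm below. Tapered shank under it, dia 44 to 25, tip 109 mm below. z up the axis; x to a drive slot: two notches through the rim at +x and -x, 20 wide, 9 deep. Same after a half turn.
- spindle_nose (a point): Centre of the spindle's flat top face, 90 mm above the table; fixed, dia 89, green base 140 square. Oiled tapered bore, dia 49 at the face, 30 at 65 mm depth: 2.5 mm play all round when home. Dark dogs on the face at +x and -x, 26-35 mm from the axis, 9 wide, 8 high, bevelled. z up; x to a dog. Home: chuck_mid 44 mm above this, chuck x along this x, either way round (10 degrees play).
- collet_mid (a point): Bystander in the rack: collet chuck with a brass-coloured nut (dia 43 mm) and a thin steel rod, same shank and flange. Point on its axis 44 mm above the flange's underside; top 39 mm above it. Leave alone.
- centre_mid (a point): Bystander in the rack: all-steel pointed centre (dia 36 mm), same shank and flange. Point on its axis 44 mm above the flange's underside; top 36 mm above it. Leave alone. The fixed blue rack is 100 by 320 mm, plate top 80 mm above the table; three 47 mm holes 110 mm apart in a row roughly along y; flanges rest on the plate, shanks hang through.

How it is judged:
On the way:
1. the chuck's shank is lowered into the spindle while still held: within 25 mm of home with the fingers on the chuck (horizontal distance between chuck_mid and spindle_nose below 0.012 m and z of chuck_mid in the frame of spindle_nose below 0.069 m and contact force between chuck and the fingers above 1 N), for 0.1 s.
At the end, for the whole second after the job is handed in: The drill chuck stands in the spindle with its flange home on the face (within 3 mm), on the axis within 8 mm, upright within 5 degrees, its slots over the dogs (within 20 degrees, either way round); the collet chuck and the centre are within 30 mm of where they began; everything is released (horizontal distance between chuck_mid and spindle_nose below 0.008 m and z of chuck_mid in the frame of spindle_nose between 0.04 and 0.047 m and angle between chuck_mid's own z axis and vertical below 0.09 rad and angle between the x axis of chuck_mid and the x axis of spindle_nose, either way round below 0.35 rad and distance of each of collet_mid, centre_mid from where it was at the start of the episode below 0.03 m); the robot touches nothing.
It fails at once if the collet chuck or the centre is pulled up out of the rack or knocked over (distance of any of collet_mid, centre_mid from where it was at the start of the episode above 0.04 m).
It also fails if it takes over 45 s, if anything falls off the work surface, if the arm or the gripper's body presses on something with over 40 N, if the wrist force passes 120 N, or if a joint passes its speed limit or range.

## Working session

There is one attempt and no reset: what is moved stays moved. The work goes in short steps, Python scripts to look and compute and a tool call to move; the robot and the scene stay as the last step left them, time stands still between calls to the robot, and variables do not carry over. Pictures are saved under pics/ and viewed, and the job is handed in when it is done.

Besides the shell and the picture viewer there is one more tool, called after "Emit:" as name(argument=value, ...), one argument or row to a line, values as JSON. drive_tool: Moves the arm, as the interface text tells. Its arguments: {"type":"object","properties":{"steps":{"type":"array","items":{"type":"array"}},"jaw":{"type":"number"},"force":{"type":"number"}},"required":["steps"]}

```bash
ls; mkdir -p pics; python3 - <<'E'
from workcell import bot
import cv2
print(bot.read_state())
for n in("side","top"):
    print(n,bot.camera_info(n))
    im=bot.read_camera(n); cv2.imwrite(f"pics/{n}0.png",im[:,:,::-1])
E
```

```text
pics
{'time': 0.0, 'q': array([-1.23192357e+00,  2.64730097e-01,  1.60536711e+00,  1.77896729e-05,
        1.27367871e+00, -3.69225465e-02]), 'joint_vel': array([-0.0005739 , -0.00026789, -0.00046322, -0.00038275,  0.00099925,
       -0.00051074]), 'joint_torque': array([-1.51208682e-03, -5.15119886e+01, -3.67316437e+01, -2.96009803e-04,
        1.25974408e-02, -2.66511540e-05]), 'tool_pos': array([ 0.24748377, -0.62722112,  0.22998127]), 'tcp_rot': array([-3.08417638e+00, -5.86418816e-01,  4.89053837e-04]), 'wrist_force': array([-0.45617137, -0.70874487, -0.19454235]), 'torque': array([-0.02988788,  0.02604963, -0.01916896]), 'width': 1.0025147674628214}
side {'fx': 461.7963383575337, 'fy': 461.7963383575337, 'cx': 275.9816878691553, 'cy': 207.9244400362189, 'D': array([-0.03466682,  0.        ,  0.        ,  0.        ,  0.        ]), 'position': array([0.22563168, 0.58634324, 0.65426584]), 'attitude': array([-0.62400625,  2.54762341, -1.30308891])}
top {'fx': 404.07679128388804, 'fy': 404.07679128388804, 'cx': 279.2895252074909, 'cy': 206.5541789198241, 'D': array([0.02475352, 0.        , 0.        , 0.        , 0.        ]), 'position': array([ 0.42681339, -0.03818599,  0.8469319 ]), 'attitude': array([-2.04792698,  2.18238391, -0.21552174])}
```

View pics/side0.png

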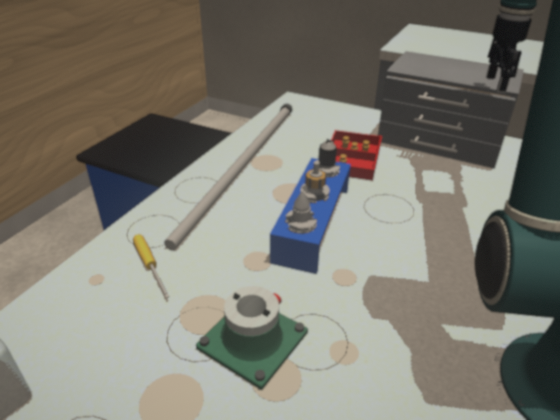

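View pics/top0.png

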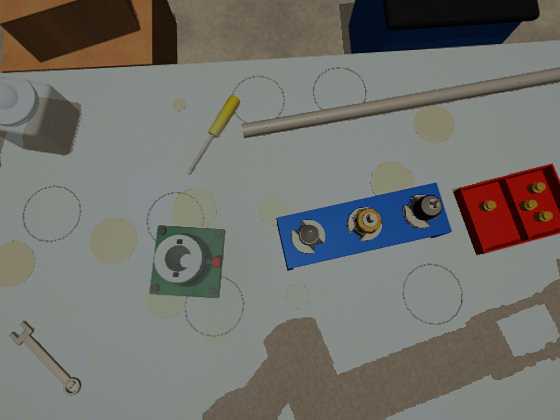

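The top view shows the chuck in the rack's right-hand hole at about (425,208), the collet at (366,222), the centre at (310,235) and the spindle at (181,260). I'll zoom in on each.

```bash
cat > h.py <<'E'
from workcell import bot
import cv2, numpy as np
from scipy.spatial.transform import Rotation as R
def cam(n):
    c=bot.camera_info(n);K=np.array([[c['fx'],0,c['cx']],[0,c['fy'],c['cy']],[0,0,1]])
    return K,np.array(c['D']),np.array(c['position']),R.from_rotvec(c['attitude']).as_matrix()
def ray(n,uv):
    K,D,p,A=cam(n)
    u=cv2.undistortPoints(np.array(uv,float).reshape(-1,1,2),K,D).reshape(-1,2)
    d=np.c_[u,np.ones(len(u))]@A.T
    return p,d/np.linalg.norm(d,axis=1)[:,None]
def plane(n,uv,z):
    p,d=ray(n,uv); return p+d*((z-p[2])/d[:,2])[:,None]
def proj(n,X):
    K,D,p,A=cam(n)
    return cv2.projectPoints((np.atleast_2d(X)-p)@A,np.zeros(3),np.zeros(3),K,D)[0].reshape(-1,2)
def crop(n,src,x,y,w,h,k,out):
    im=cv2.imread(src)[y:y+h,x:x+w]; cv2.imwrite(out,cv2.resize(im,None,fx=k,fy=k,interpolation=cv2.INTER_CUBIC))
E
python3 - <<'E'
from h import *
crop(0,'pics/top0.png',270,170,200,110,4,'pics/c1.png')
crop(0,'pics/top0.png',140,215,100,90,6,'pics/c2.png')
crop(0,'pics/side0.png',260,130,110,140,4,'pics/c3.png')
crop(0,'pics/side0.png',190,275,130,115,5,'pics/c4.png')
E
```

```text
(no output)
```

View pics/c1.png

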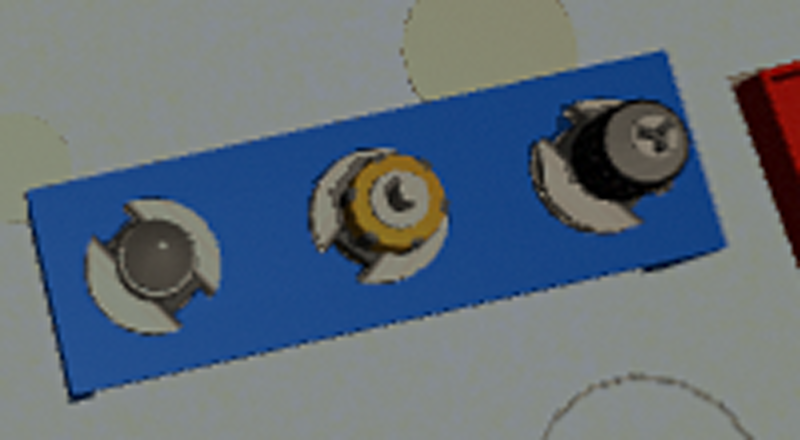

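View pics/c2.png

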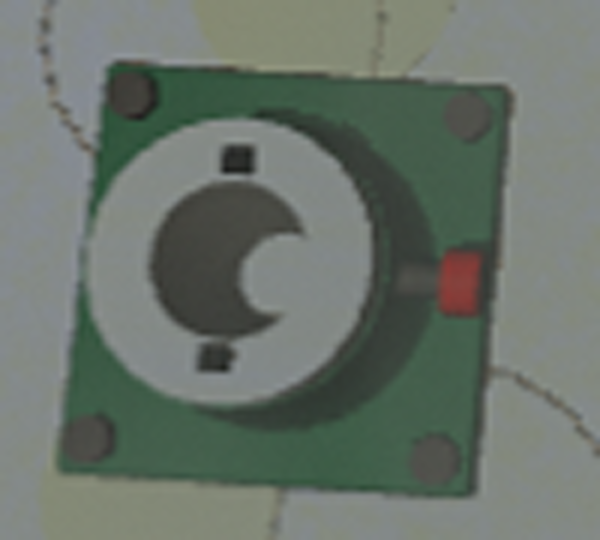

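View pics/c3.png

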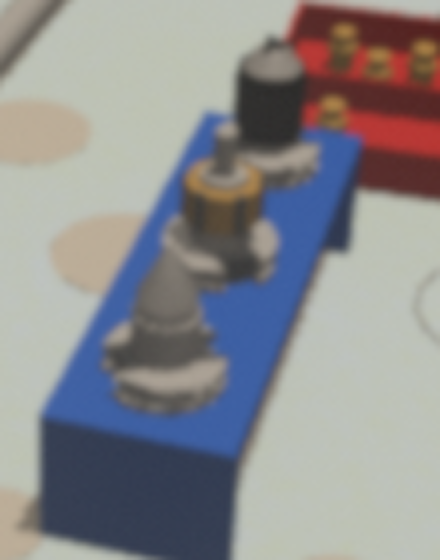

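View pics/c4.png

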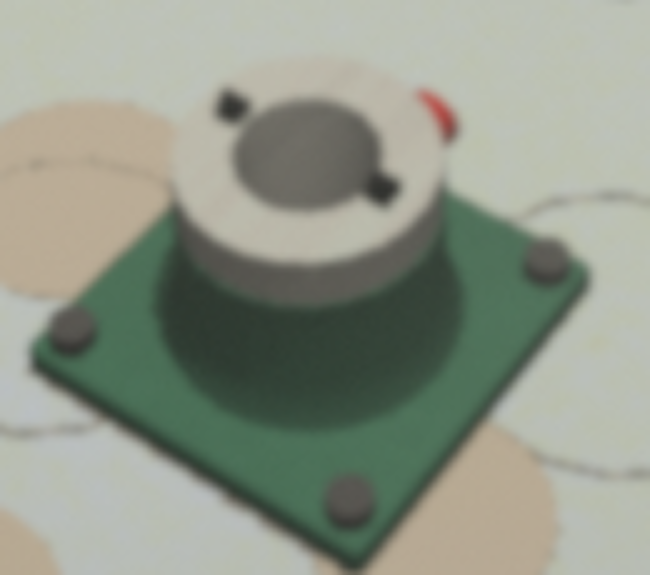

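The crops show:
- **Chuck flange:** notches near c1 (575,130) and on the lower right.
- **Spindle:** dogs at c2 (238,160) and (215,358).

Next I'll make rectified views on the relevant planes, for precise measuring.

```bash
cat >> h.py <<'E'
def rect(n,src,cx,cy,z,half,out,mm=0.25,k=1):
    # image: rows -> world -x downwards?  col = -y (right), row = -x (down)
    im=cv2.imread(src); N=int(2*half/mm*1000)
    c,r=np.meshgrid(np.arange(N),np.arange(N))
    X=cx+half-r*mm/1000; Y=cy+half-c*mm/1000
    uv=proj(n,np.c_[X.ravel(),Y.ravel(),np.full(X.size,z)]).astype(np.float32)
    o=cv2.remap(im,uv[:,0].reshape(N,N),uv[:,1].reshape(N,N),cv2.INTER_CUBIC); cv2.imwrite(out,o); return o
E
python3 - <<'E'
from h import *
print('spindle',plane('top',[[181,260]],.09),plane('side',[[251,306]],.09))
d=np.array([[140+238/6,215+160/6],[140+215/6,215+358/6]]); print(plane('top',d,.097))
ds=np.array([[190+232/5,275+105/5],[190+380/5,275+188/5]]); print(plane('side',ds,.096))
print('chuck top',plane('top',[[270+648/4,170+140/4]],.150),plane('top',[[270+600/4,170+165/4]],.096))
ch=plane('top',[[270+600/4,170+165/4]],.096)[0]
sp=plane('top',[[181,260]],.09)[0]
a=rect('top','pics/top0.png',ch[0],ch[1],.096,.06,'pics/r1.png',.25)
b=rect('top','pics/top0.png',sp[0],sp[1],.09,.06,'pics/r2.png',.25)
a2=rect('side','pics/side0.png',ch[0],ch[1],.096,.06,'pics/r3.png',.25)
b2=rect('side','pics/side0.png',sp[0],sp[1],.09,.06,'pics/r4.png',.25)
for i in(a,b,a2,b2):
  cv2.line(i,(240,232),(240,248),(0,0,255));cv2.line(i,(232,240),(248,240),(0,0,255))
o=cv2.resize(np.vstack([np.hstack([a,a2])]),None,fx=.83,fy=.83);cv2.imwrite('pics/ra.png',o)
o=cv2.resize(np.vstack([np.hstack([b,b2])]),None,fx=.83,fy=.83);cv2.imwrite('pics/rb.png',o)
E
```

```text
spindle [[0.49160244 0.14449323 0.09      ]] [[0.49437997 0.15119379 0.09      ]]
[[0.525074   0.14482694 0.097     ]
 [0.46494634 0.15255768 0.097     ]]
[[0.52342061 0.14815748 0.096     ]
 [0.46378048 0.15678773 0.096     ]]
chuck top [[ 0.55458946 -0.31112066  0.15      ]] [[ 0.55398399 -0.30824357  0.096     ]]
```

View pics/ra.png

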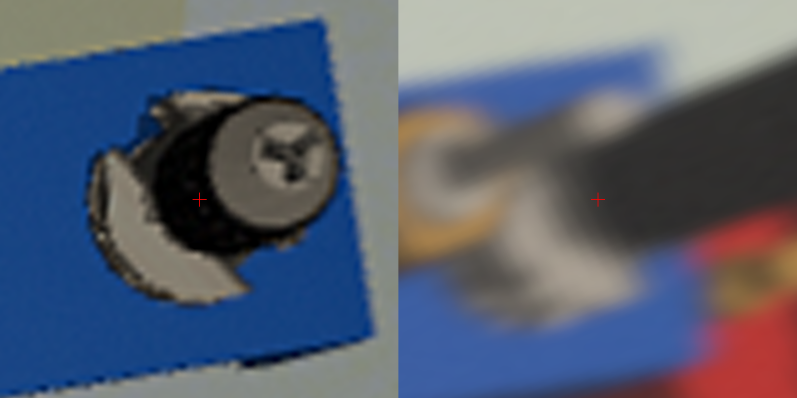

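View pics/rb.png

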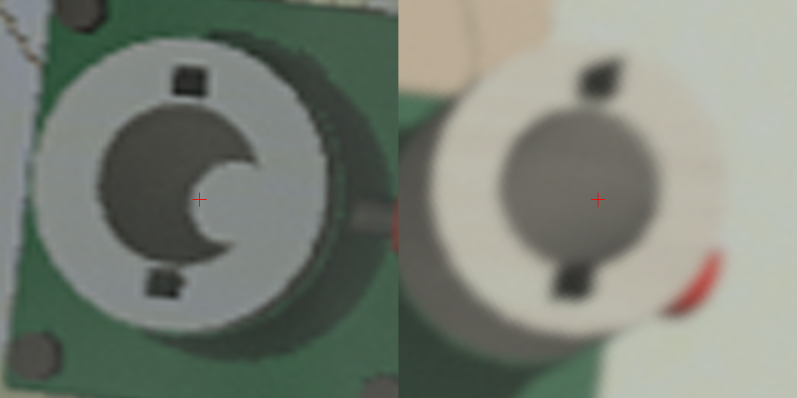

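Left halves are from the top camera, right halves from the side camera. In rb the spindle face circle is about 88 mm across, which matches the stated size. In ra the chuck's notches lie along the upper-left to lower-right diagonal. Now the fits.

```bash
python3 - <<'E'
from h import *
from scipy.optimize import least_squares
def circ(P,r=None):
    f=(lambda v:np.hypot(P[:,0]-v[0],P[:,1]-v[1])-(r or v[2]))
    s=least_squares(f,[*P.mean(0),.03],loss='soft_l1',f_scale=.0007);return s.x,np.sqrt(np.mean(s.fun**2))
# spindle bore + face, top & side by radial edge search on plane z=.09
def radial(n,src,c,z,r0,r1,angs,sign):
    g=cv2.GaussianBlur(cv2.cvtColor(cv2.imread(src),cv2.COLOR_BGR2GRAY),(0,0),.7).astype(np.float32)
    rr=np.arange(r0,r1,.0002);out=[]
    for a in angs:
        X=np.c_[c[0]+rr*np.cos(a),c[1]+rr*np.sin(a),np.full(len(rr),z)]
        uv=proj(n,X).astype(np.float32);v=cv2.remap(g,uv[:,:1],uv[:,1:],cv2.INTER_LINEAR).ravel()
        d=np.gradient(v)*sign;i=d.argmax()
        if d[i]>.5: out.append([*X[i,:2],a])
    return np.array(out)
A=np.radians(np.arange(0,360,4))
for n in('top','side'):
    src=f'pics/{n}0.png'
    c=np.array([.4955,.1494])
    for nm,r0,r1,s in(('bore',.019,.0258,1),('face',.0405,.048,-1)):
        A2=[a for a in A if min(abs((np.degrees(a)+8)%180),180-abs((np.degrees(a)+8)%180))>14]
        P=radial(n,src,c,.09,r0,r1,A2,s)
        x,e=circ(P[:,:2]);print(n,nm,x.round(4),e.round(5),len(P))
# dogs
for n,z in(('top',.098),('side',.098)):
    g=cv2.cvtColor(cv2.imread(f'pics/{n}0.png'),cv2.COLOR_BGR2GRAY)
    m=(g<60).astype(np.uint8);k,l,st,ce=cv2.connectedComponentsWithStats(m)
    uv=proj(n,[.4955,.1494,.09])[0]
    for i in range(1,k):
        if np.hypot(*(ce[i]-uv))<45 and st[i,4]>5: print(n,ce[i].round(1),st[i],plane(n,[ce[i]],.095).round(4))
# rack
im=cv2.imread('pics/top0.png').astype(int);m=((im[:,:,0]>im[:,:,2]*1.7+20)&(im[:,:,0]>60)).astype(np.uint8)
m[:, :250]=0;m[:150]=0
k,l,st,ce=cv2.connectedComponentsWithStats(m);i=st[1:,4].argmax()+1
cs,_=cv2.findContours((l==i).astype(np.uint8),cv2.RETR_EXTERNAL,cv2.CHAIN_APPROX_NONE)
h=cv2.convexHull(max(cs,key=cv2.contourArea));q=cv2.approxPolyDP(h,4,True).reshape(-1,2);print(q);W=plane('top',q,.08)
print(W.round(4),np.linalg.norm(np.diff(W,axis=0),axis=1))
E
python3 - <<'E'
from h import *
a=rect('top','pics/top0.png',.554,-.306,.096,.04,'pics/r5.png',.133)
for t in range(0,600,75): cv2.putText(a,str(t),(t,10),0,.35,(255,255,255)); cv2.putText(a,str(t),(0,t),0,.35,(255,255,255))
cv2.imwrite('pics/r5.png',a)
E
```

```text
top bore [0.4959 0.1503 0.0244] 0.00044 62
top face [0.496  0.1505 0.0443] 0.00061 76
side bore [0.4951 0.1501 0.0239] 0.00069 76
side face [0.4945 0.1509 0.0437] 0.00067 44
top [164.3 230.9] [161 227   6   8  22] [[0.5474 0.1738 0.095 ]]
top [192.1 237.2] [183 233  17  10  33] [[0.5322 0.1221 0.095 ]]
top [179.1 241.6] [177 240   5   4  19] [[0.5256 0.1464 0.095 ]]
top [203.8 249.7] [203 248   2   5   6] [[0.5075 0.1008 0.095 ]]
top [205.5 256.5] [205 255   3   4   6] [[0.4947 0.098  0.095 ]]
top [167.9 265.1] [166 262   5   7   9] [[0.4834 0.1675 0.095 ]]
top [193.7 280.1] [183 269  20  17  90] [[0.4531 0.1206 0.095 ]]
top [175.5 274.5] [174 273   4   4  16] [[0.4654 0.1537 0.095 ]]
side [265.7 312.3] [264 311   4   4  10] [[0.4649 0.1557 0.095 ]]
side [236.9 340.9] [223 327  37  25 460] [[0.4764 0.2241 0.095 ]]
side [261.7 337.4] [260 336   4   4   9] [[0.4469 0.2015 0.095 ]]
[[436 183]
 [449 232]
 [287 267]
 [278 217]]
[[ 0.6104 -0.3523  0.08  ]
 [ 0.5133 -0.3632  0.08  ]
 [ 0.4666 -0.0516  0.08  ]
 [ 0.5629 -0.0407  0.08  ]] [0.09773087 0.31508865 0.09686091]
```

View pics/r5.png

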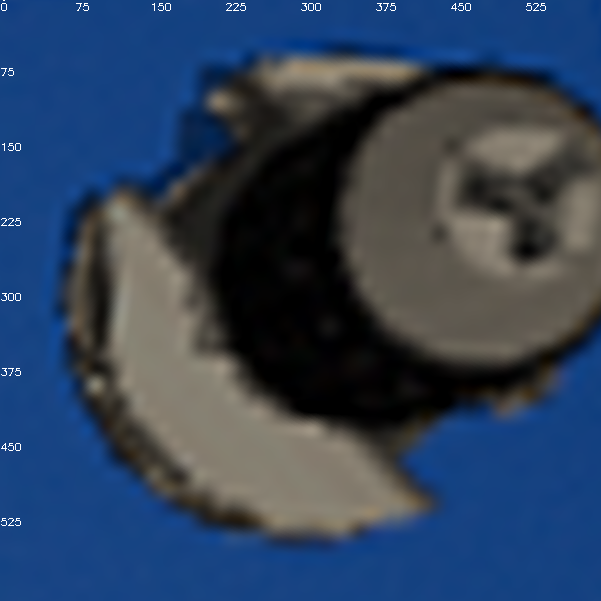

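Results:
- **Spindle:** both views and the dog midpoint agree on (0.4955, 0.150). The dogs point at about -7°.
- **Chuck:** the flange arc gives (0.5548, -0.3106) and the rack geometry predicts (0.5548, -0.3108). The slot axis is at about +47°.

The chuck therefore needs a turn of about -54°. I'll move over it now.

Emit:
drive_tool(
  steps=[
    [[33.5,-15,0],0],
    [[33.5,-15,0],0],
    [[33.5,-15,0],0],
    [[33.5,-15,0],0],
    [[33.5,-15,0],0],
    [[33.5,-15,0],0],
    [[33.5,-15,0],0],
    [[33.5,-15,0],0],
  ],
  jaw=1,
  force=60,
)

```text
time: 0.77
tool_pos: [0.4537, -0.4162, 0.2308]
tcp_rot: [-3.086, -0.586, 0.001]
wrist_force: [1.2, -0.4, -0.3]
width: 1.0
```

Emit:
drive_tool(
  steps=[
    [[33.5,-15,0],0],
    [[33.5,-15,0],0],
    [[33.5,-15,0],0],
    [[33.5,-15,0],0],
    [[0,0,0],-7],
    [[0,0,0],-7],
    [[0,0,0],-7],
    [[0,0,0],-7],
  ],
)

```text
time: 1.43
tool_pos: [0.5556, -0.3121, 0.2305]
tcp_rot: [-2.847, -1.326, 0.001]
wrist_force: [-0.5, 0.1, -1.0]
width: 0.996
```

Emit:
drive_tool(
  steps=[
    [[0,0,0],-7],
    [[0,0,0],-7],
    [[0,0,0],-7],
    [[0,0,0],-7],
    [[0,0,0],-2.4],
    [[0,0,0],0],
    [[0,0,0],0],
  ],
)

```text
time: 2.02
tool_pos: [0.5553, -0.3127, 0.2307]
tcp_rot: [-2.409, -2.015, 0.001]
wrist_force: [0.6, 0.6, 0.5]
width: 1.004
```

```bash
cat >> h.py <<'E'
def tool():
    s=bot.read_state();M=R.from_rotvec(s['tcp_rot']).as_matrix();return s,np.array(s['tool_pos']),M
def to(target):
    s,p,M=tool();psi=np.degrees(np.arctan2(M[1,0],M[0,0]))
    print('t',round(s['time'],2),'tcp',p.round(4),'yaw',psi.round(2),'tilt',M[:,2].round(4),'w',round(s['width'],3),'F',np.round(s['wrist_force'],1),'q6',s['q'][5].round(3))
    print('tool delta mm',(M.T@(np.array(target)-p)*1000).round(1))
E
python3 - <<'E'
from h import *
to([.5548,-.3107,.23])
for n in('top','side'): cv2.imwrite(f'pics/{n}1.png',bot.read_camera(n)[:,:,::-1])
crop(0,'pics/top1.png',340,130,150,150,4,'pics/d1.png')
E
```

```text
t 2.02 tcp [ 0.5553 -0.3127  0.2307] yaw 79.84 tilt [-8.e-04  5.e-04 -1.e+00] w 1.004 F [0.6 0.6 0.5] q6 -0.375
tool delta mm [ 1.9 -0.9  0.7]
```

View pics/d1.png

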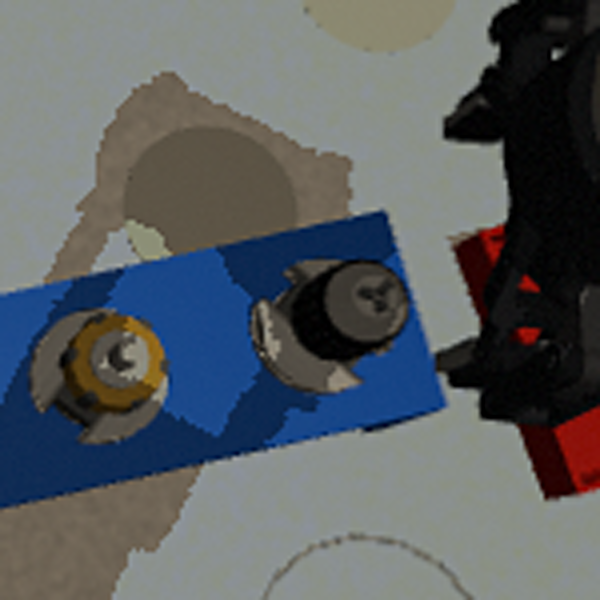

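View pics/side1.png

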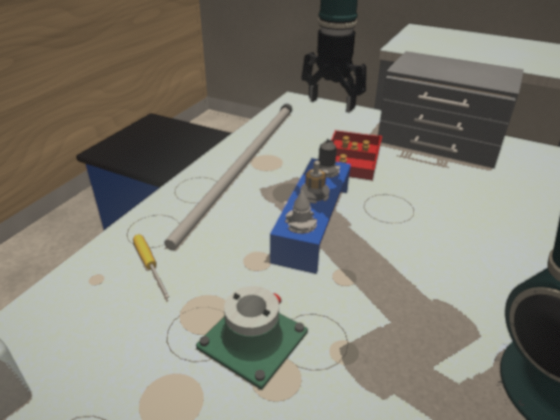

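The side view (340,80) has the open gripper above the chuck. I'll check the finger-tip pixels in the top view, (457,160) and (455,221), against the reported TCP.

```bash
python3 - <<'E'
from h import *
P=plane('top',[[340+450/4,130+125/4],[340+440/4,130+365/4]],.244);print(P,P.mean(0),np.linalg.norm(P[0]-P[1]))
print(proj('side',[[.5548,-.3107,.146],[.5548,-.3107,.162],[.5548,-.3107,.096]]))
crop(0,'pics/side1.png',290,130,80,70,8,'pics/d2.png')
E
```

```text
[[ 0.60403394 -0.31515379  0.244     ]
 [ 0.51087746 -0.29759498  0.244     ]] [ 0.5574557  -0.30637438  0.244     ] 0.09479684096009938
[[327.44773856 145.95410494]
 [327.92318883 139.75442127]
 [326.00976613 164.65794118]]
```

View pics/d2.png

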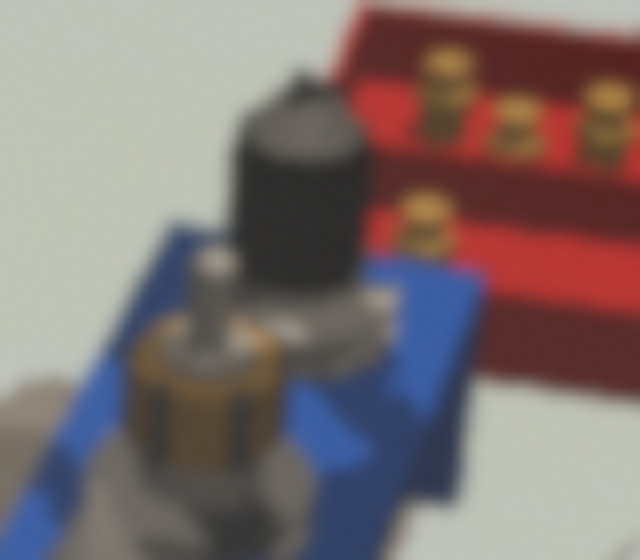

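The chuck matches the projected axis and height, so I'll descend around the sleeve.

Emit:
drive_tool(
  steps=[
    [[2,-1,20],0],
    [[0,0,20],0],
    [[0,0,20],0],
    [[0,0,20],0],
    [[0,0,20],0],
    [[0,0,15],0],
    [[0,0,10],0],
    [[0,0,3],0],
  ],
)

```text
time: 2.78
tool_pos: [0.5536, -0.3099, 0.1008]
tcp_rot: [-2.406, -2.015, 0.002]
wrist_force: [-0.8, 0.0, 0.1]
width: 0.995
```

```bash
python3 - <<'E'
from h import *
to([.5548,-.3107,.102])
for n in('top','side'): cv2.imwrite(f'pics/{n}2.png',bot.read_camera(n)[:,:,::-1])
crop(0,'pics/top2.png',370,140,100,100,6,'pics/d3.png')
crop(0,'pics/side2.png',270,90,110,110,5,'pics/d4.png')
E
```

```text
t 2.78 tcp [ 0.5536 -0.3099  0.1008] yaw 79.9 tilt [-0.0033  0.0021 -1.    ] w 0.995 F [-0.8  0.   0.1] q6 -0.373
tool delta mm [-0.5  1.3 -1.2]
```

View pics/d3.png

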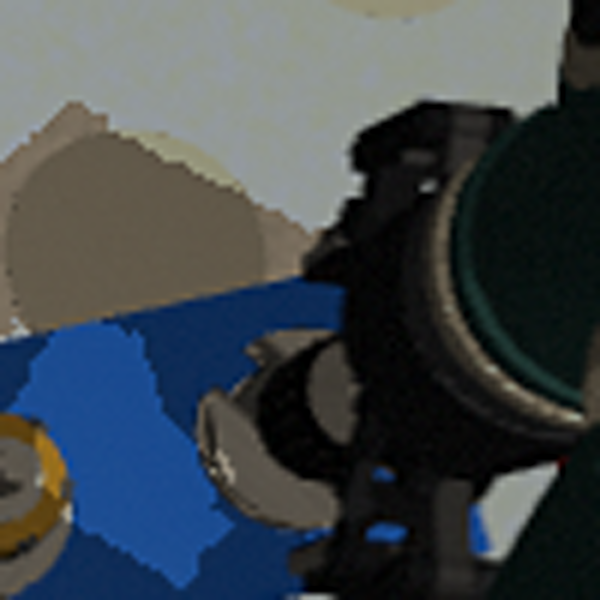

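View pics/d4.png

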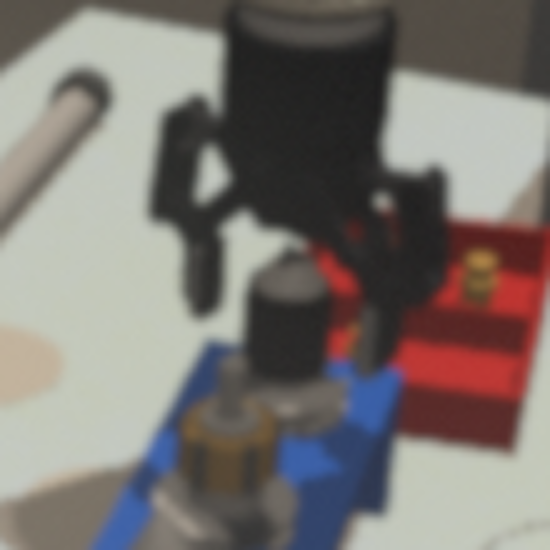

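The fingers straddle the sleeve on both sides, at d4 (205,280) and (375,330). Closing.

Emit:
drive_tool(
  steps=[
    [[-0.5,1,0],0],
    [[0,0,0],0],
    [[0,0,0],0],
    [[0,0,0],0],
    [[0,0,0],0],
    [[0,0,0],0],
    [[0,0,0],0],
    [[0,0,0],0],
  ],
  jaw=0,
  force=70,
)

```text
time: 3.55
tool_pos: [0.5564, -0.3119, 0.1048]
tcp_rot: [2.407, 2.017, 0.0]
wrist_force: [-1.3, 0.6, 6.4]
width: 0.451
```

```bash
python3 - <<'E'
from h import *
to([.5548,-.3107,.102])
for n in('side',): cv2.imwrite(f'pics/{n}3.png',bot.read_camera(n)[:,:,::-1])
crop(0,'pics/side3.png',270,90,110,110,5,'pics/d5.png')
E
```

```text
t 3.55 tcp [ 0.5564 -0.3119  0.1048] yaw 79.93 tilt [ 0.0012 -0.001  -1.    ] w 0.451 F [-1.3  0.6  6.4] q6 -0.374
tool delta mm [ 0.9 -1.7  2.8]
```

View pics/d5.png

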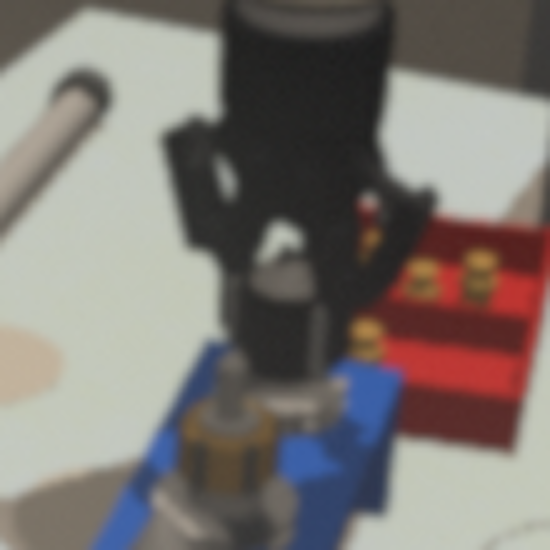

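Jaw opening is 0.451, about 38 mm on a 40 mm sleeve, so the chuck is gripped. Lifting straight up.

Emit:
drive_tool(
  steps=[
    [[0,0,-4],0],
    [[0,0,-10],0],
    [[0,0,-18],0],
    [[0,0,-25],0],
    [[0,0,-30],0],
    [[0,0,-35],0],
    [[0,0,-35],0],
    [[0,0,-33],0],
  ],
)

```text
time: 4.27
tool_pos: [0.5551, -0.3108, 0.294]
tcp_rot: [-2.406, -2.017, 0.001]
wrist_force: [0.4, -1.2, -6.0]
width: 0.454
```

```bash
python3 - <<'E'
from h import *
to([.4955,.1503,.29])
for n in('side','top'): cv2.imwrite(f'pics/{n}4.png',bot.read_camera(n)[:,:,::-1])
E
```

```text
t 4.27 tcp [ 0.5551 -0.3108  0.294 ] yaw 79.93 tilt [-0.0018  0.0013 -1.    ] w 0.454 F [ 0.4 -1.2 -6. ] q6 -0.374
tool delta mm [ 443.6 -139.3    4.7]
```

View pics/side4.png

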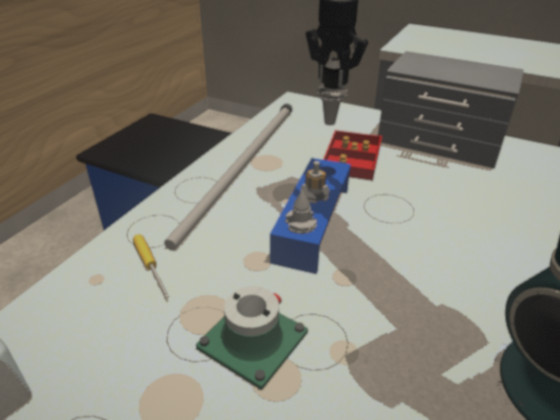

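The chuck is held; its shank tip is visible below the fingers at (330,118) and the other tools are undisturbed. Moving over the spindle, then turning.

Emit:
drive_tool(
  steps=[
    [[20,-6,0],0],
    [[37,-12,0],0],
    [[37,-12,0],0],
    [[37,-12,0],0],
    [[37,-12,0],0],
    [[37,-12,0],0],
    [[37,-12,0],0],
    [[37,-12,0],0],
  ],
)

```text
time: 5.03
tool_pos: [0.5138, -0.0192, 0.2903]
tcp_rot: [-2.406, -2.015, 0.005]
wrist_force: [1.3, 0.9, -6.2]
width: 0.45
```

Emit:
drive_tool(
  steps=[
    [[37,-12,0],0],
    [[37,-12,0],0],
    [[37,-12,0],0],
    [[35,-9,0],0],
    [[18,-4,0],0],
    [[0,0,0],6],
    [[0,0,0],6],
    [[0,0,0],6],
  ],
)

```text
time: 5.7
tool_pos: [0.4947, 0.1495, 0.2901]
tcp_rot: [-2.695, -1.611, 0.007]
wrist_force: [0.3, -0.3, -6.4]
width: 0.452
```

Emit:
drive_tool(
  steps=[
    [[0,0,0],6],
    [[0,0,0],6],
    [[0,0,0],6],
    [[0,0,0],6],
    [[0,0,0],6],
    [[0,0,0],6],
    [[0,0,0],0],
    [[0,0,0],0],
  ],
)

```text
time: 6.37
tool_pos: [0.4953, 0.1488, 0.291]
tcp_rot: [-3.06, -0.709, 0.006]
wrist_force: [-0.2, 0.4, -6.7]
width: 0.456
```

```bash
python3 - <<'E'
from h import *
to([.4955,.1503,.29])
for n in('side','top'): cv2.imwrite(f'pics/{n}5.png',bot.read_camera(n)[:,:,::-1])
crop(0,'pics/side5.png',160,100,200,200,3,'pics/e1.png')
crop(0,'pics/top5.png',80,150,200,200,3,'pics/e2.png')
E
```

```text
t 6.37 tcp [0.4953 0.1488 0.291 ] yaw 26.1 tilt [-3.6e-03 -8.0e-04 -1.0e+00] w 0.456 F [-0.2  0.4 -6.7] q6 1.359
tool delta mm [ 0.9 -1.2  1. ]
```

View pics/e1.png

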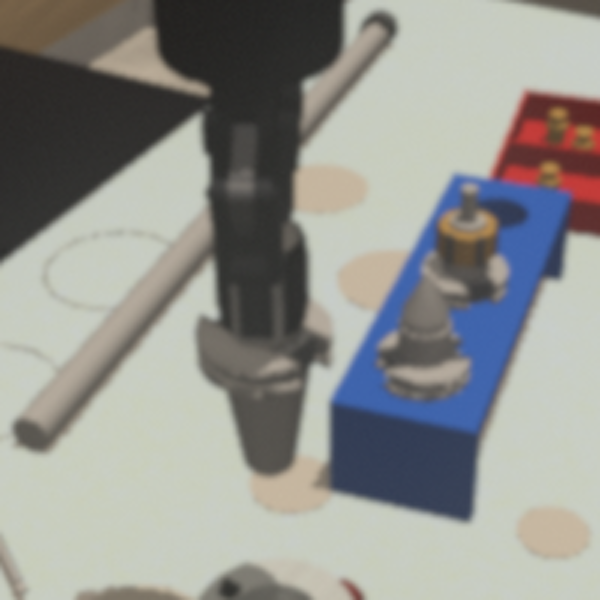

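View pics/e2.png

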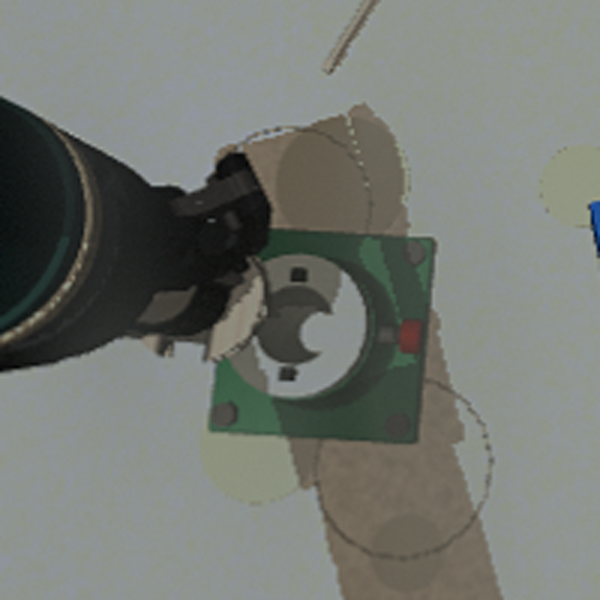

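In e1 the chuck hangs upright with the shank tip near (270,465). I'll check the axis and the slots against projected expectations.

```bash
python3 - <<'E'
from h import *
s,p,M=tool()
mid=np.array([p[0],p[1],p[2]+.0192])
im=cv2.imread('pics/side5.png');k=4;x0,y0=200,190
o=cv2.resize(im[y0:y0+120,x0:x0+120],None,fx=5,fy=5,interpolation=cv2.INTER_CUBIC)
def dot(X,c):
    for u in proj('side',X): cv2.circle(o,tuple(((u-[x0,y0])*5+2).astype(int)),2,c,-1)
dot(mid+np.array([[0,0,-.044],[0,0,-.109],[0,0,-.028],[0,0,-.07]]),(0,0,255))
th=np.linspace(0,2*np.pi,72)
dot(mid+np.c_[.0315*np.cos(th),.0315*np.sin(th),0*th-.044],(0,255,0))
dot(mid+np.c_[.0315*np.cos(th),.0315*np.sin(th),0*th-.028],(0,255,0))
dot(mid+np.c_[.0125*np.cos(th),.0125*np.sin(th),0*th-.109],(0,255,255))
a=np.radians(-7.2)
for sg in(0,np.pi):
  for w in(-.01,.01):
    for z in(-.044,-.028):
      for r in(.0225,.030):
        v=np.array([r*np.cos(a+sg)-w*np.sin(a+sg),r*np.sin(a+sg)+w*np.cos(a+sg),z]);dot(mid+v,(255,0,255))
cv2.imwrite('pics/e3.png',o)
crop(0,'pics/side5.png',200,190,120,120,5,'pics/e4.png')
E
```

```text
(no output)
```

View pics/e3.png

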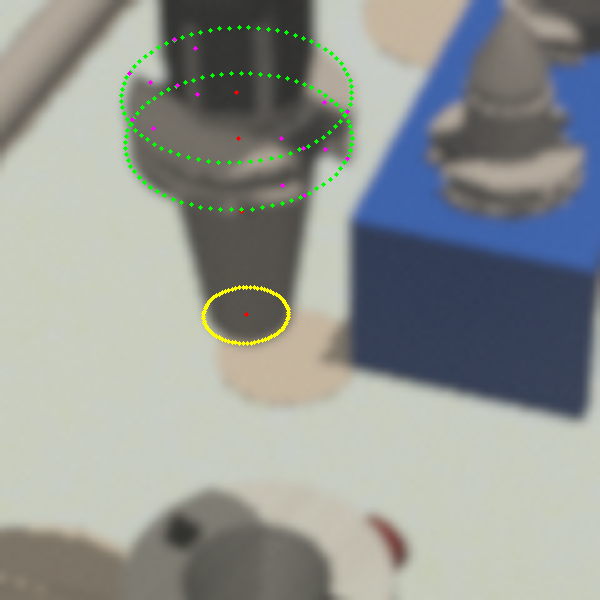

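View pics/e4.png

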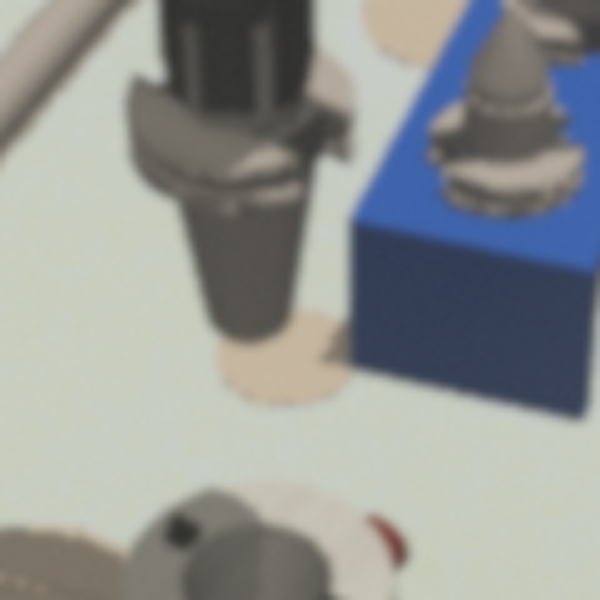

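The overlay matches: the axis is within about 1 mm and the visible slot is where the dog requires it. Lowering.

Emit:
drive_tool(
  steps=[
    [[1,-1,10],0],
    [[0,0,20],0],
    [[0,0,20],0],
    [[0,0,20],0],
    [[0,0,20],0],
    [[0,0,20],0],
    [[0,0,15],0],
    [[0,0,5],0],
  ],
)

```text
time: 7.13
tool_pos: [0.4943, 0.1498, 0.1592]
tcp_rot: [3.061, 0.706, -0.01]
wrist_force: [-0.7, 0.1, -6.6]
width: 0.452
```

```bash
python3 - <<'E'
from h import *
to([.4955,.1503,.1148])
for n in('side','top'): cv2.imwrite(f'pics/{n}6.png',bot.read_camera(n)[:,:,::-1])
crop(0,'pics/side6.png',190,225,130,130,4.5,'pics/f1.png')
crop(0,'pics/top6.png',120,190,130,130,4.5,'pics/f2.png')
E
```

```text
t 7.13 tcp [0.4943 0.1498 0.1592] yaw 25.99 tilt [-0.0061 -0.0014 -1.    ] w 0.452 F [-0.7  0.1 -6.6] q6 1.363
tool delta mm [ 1.6  0.1 44.4]
```

View pics/f1.png

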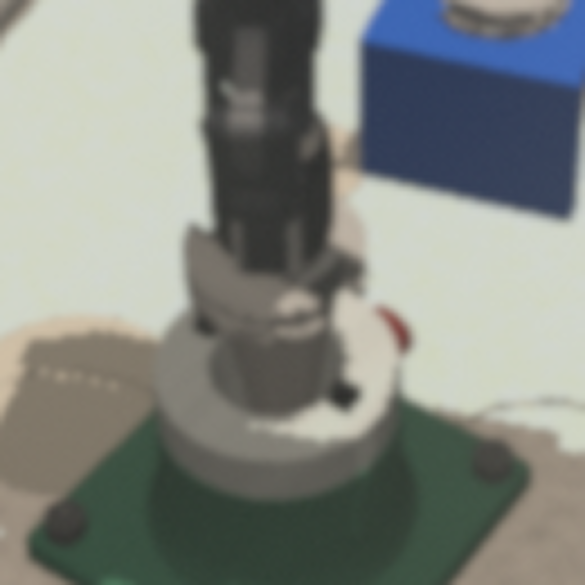

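View pics/f2.png

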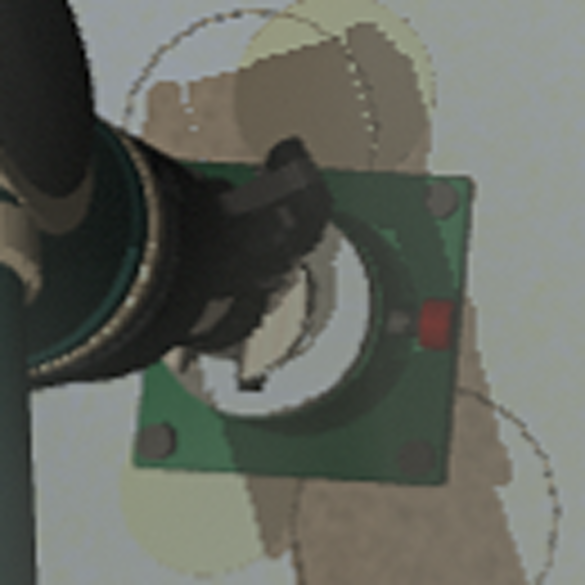

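The shank is entering the bore, and the near slot at f1 (335,305) is directly above the dog at (345,393). Wrist force is only the chuck's weight. Continuing more slowly.

Emit:
drive_tool(
  steps=[
    [[1,0,5],0],
    [[0,0,6],0],
    [[0,0,6],0],
    [[0,0,6],0],
    [[0,0,5],0],
    [[0,0,3],0],
    [[0,0,2],0],
    [[0,0,0],0],
  ],
)

```text
time: 7.9
tool_pos: [0.4975, 0.1507, 0.1297]
tcp_rot: [3.061, 0.705, -0.002]
wrist_force: [-0.0, 0.3, -6.5]
width: 0.45
```

```bash
python3 - <<'E'
from h import *
to([.4955,.1503,.1148])
for n in('side','top'): cv2.imwrite(f'pics/{n}7.png',bot.read_camera(n)[:,:,::-1])
crop(0,'pics/side7.png',200,250,100,100,6,'pics/g1.png')
crop(0,'pics/top7.png',130,200,110,110,5.4,'pics/g2.png')
E
```

```text
t 7.9 tcp [0.4975 0.1507 0.1297] yaw 25.93 tilt [-1.e-03 -3.e-04 -1.e+00] w 0.45 F [-0.   0.3 -6.5] q6 1.364
tool delta mm [-1.9 -0.5 14.9]
```

View pics/g1.png

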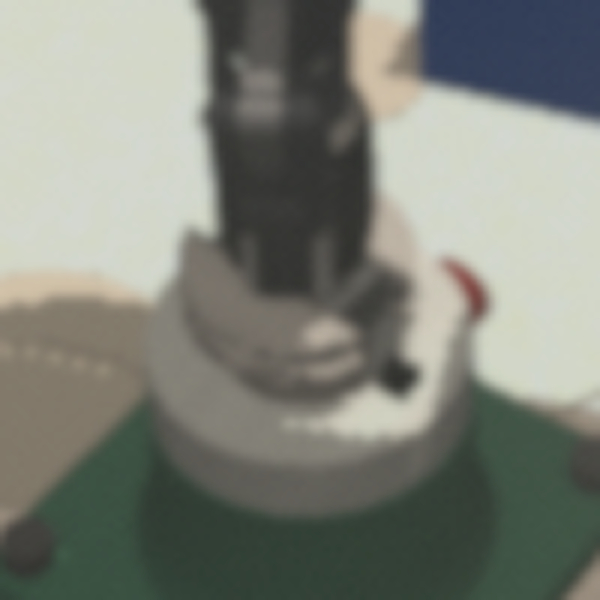

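View pics/g2.png

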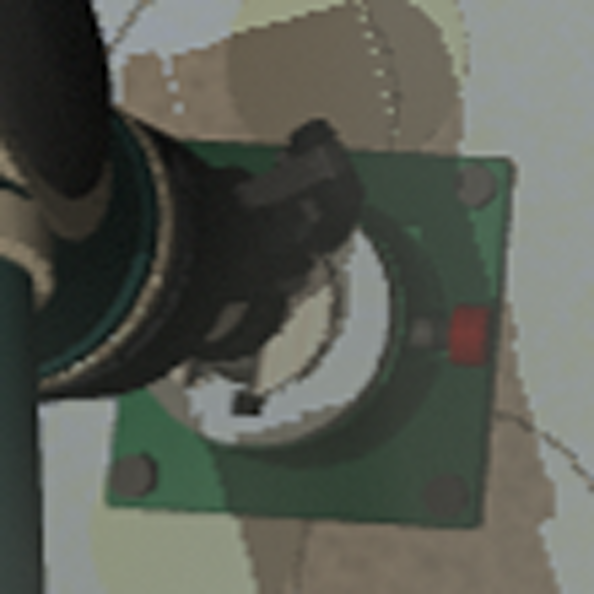

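The dog at g1 (400,377) sits under the slot, between its edges at x≈375 and 415. About 15 mm left, which I'll take in small steps.

Emit:
drive_tool(
  steps=[
    [[-0.5,0,2],0],
    [[-0.5,0,2],0],
    [[0,0,2],0],
    [[0,0,2],0],
    [[0,0,2],0],
    [[0,0,1],0],
    [[0,0,0],0],
    [[0,0,0],0],
  ],
)

```text
time: 8.67
tool_pos: [0.4969, 0.1504, 0.1191]
tcp_rot: [-3.061, -0.705, 0.0]
wrist_force: [0.6, 0.1, -6.9]
width: 0.449
```

```bash
python3 - <<'E'
from h import *
to([.4955,.1503,.1148])
for n in('side','top'): cv2.imwrite(f'pics/{n}8.png',bot.read_camera(n)[:,:,::-1])
crop(0,'pics/side8.png',200,250,100,100,6,'pics/h1.png')
E
```

```text
t 8.67 tcp [0.4969 0.1504 0.1191] yaw 25.93 tilt [-3.e-04 -1.e-04 -1.e+00] w 0.449 F [ 0.6  0.1 -6.9] q6 1.364
tool delta mm [-1.2 -0.5  4.3]
```

View pics/h1.png

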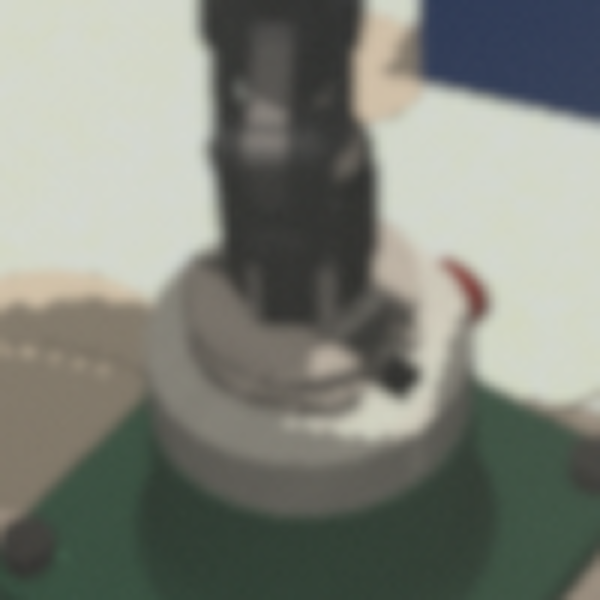

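The flange is about 4 mm above the face, below the 8 mm dog tops, with no contact force. The slots are over the dogs, so I'll seat it.

Emit:
drive_tool(
  steps=[
    [[-0.5,0,1],0],
    [[0,0,1],0],
    [[0,0,1],0],
    [[0,0,1],0],
    [[0,0,0],0],
    [[0,0,0],0],
  ],
)

```text
time: 9.27
tool_pos: [0.4964, 0.1501, 0.1152]
tcp_rot: [3.062, 0.705, -0.0]
wrist_force: [0.2, -0.6, -5.9]
width: 0.454
```

```bash
python3 - <<'E'
from h import *
to([.4955,.1503,.1148])
E
```

```text
t 9.27 tcp [0.4964 0.1501 0.1152] yaw 25.93 tilt [-3.e-04 -1.e-04 -1.e+00] w 0.454 F [ 0.2 -0.6 -5.9] q6 1.364
tool delta mm [-0.7 -0.5  0.4]
```

Emit:
drive_tool(
  steps=[
    [[0,0,0.5],0],
    [[0,0,0.5],0],
    [[0,0,0],0],
    [[0,0,0],0],
  ],
)

```text
time: 9.6
tool_pos: [0.4967, 0.1502, 0.1148]
tcp_rot: [-3.062, -0.705, -0.001]
wrist_force: [-2.5, 0.1, -2.7]
width: 0.447
```

```bash
python3 - <<'E'
from h import *
to([.4955,.1503,.1148])
for n in('side','top'): cv2.imwrite(f'pics/{n}9.png',bot.read_camera(n)[:,:,::-1])
crop(0,'pics/side9.png',200,250,100,100,6,'pics/i1.png')
E
```

```text
t 9.6 tcp [0.4967 0.1502 0.1148] yaw 25.93 tilt [ 5.e-04  1.e-04 -1.e+00] w 0.447 F [-2.5  0.1 -2.7] q6 1.364
tool delta mm [-1.1 -0.6 -0. ]
```

View pics/i1.png

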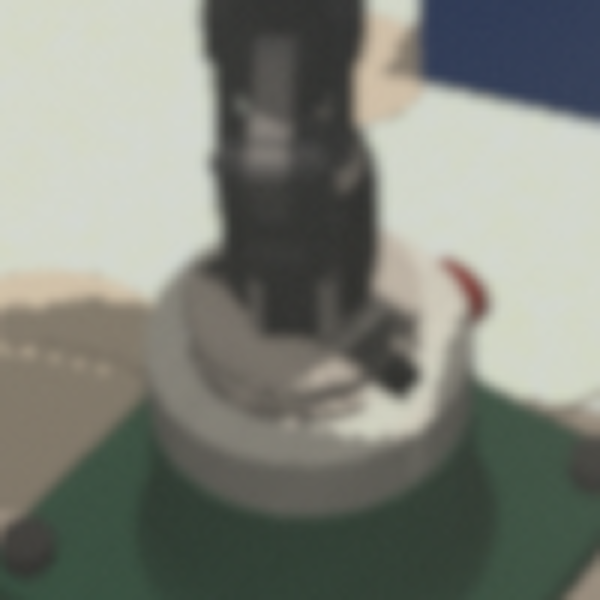

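Contact is starting: Fz has gone from -6.5 to -2.7 with a small -x push. I'll ease that way and press slightly.

Emit:
drive_tool(
  steps=[
    [[-0.5,-0.3,0.5],0],
    [[-0.3,0,0.5],0],
    [[0,0,0],0],
    [[0,0,0],0],
  ],
)

```text
time: 10.03
tool_pos: [0.4968, 0.1502, 0.1148]
tcp_rot: [3.061, 0.705, 0.004]
wrist_force: [-2.7, -1.7, 5.9]
width: 0.456
```

```bash
python3 - <<'E'
from h import *
to([.4955,.1503,.1148])
E
```

```text
t 10.03 tcp [0.4968 0.1502 0.1148] yaw 25.93 tilt [ 2.4e-03  5.0e-04 -1.0e+00] w 0.456 F [-2.7 -1.7  5.9] q6 1.364
tool delta mm [-1.1 -0.6 -0. ]
```

The height has stopped at 0.1148, the predicted home value, while the force rises, so the chuck is seated. Releasing.

Emit:
drive_tool(
  steps=[
    [[0,0,0],0],
    [[0,0,0],0],
    [[0,0,0],0],
    [[0,0,0],0],
    [[0,0,0],0],
    [[0,0,0],0],
    [[0,0,0],0],
    [[0,0,0],0],
  ],
  jaw=1,
)

```text
time: 10.7
tool_pos: [0.4956, 0.1501, 0.1132]
tcp_rot: [-3.061, -0.705, 0.0]
wrist_force: [-0.3, 0.5, -1.2]
width: 1.001
```

Emit:
drive_tool(
  steps=[
    [[0,0,-5],0],
    [[0,0,-10],0],
    [[0,0,-20],0],
    [[0,0,-30],0],
    [[0,0,-30],0],
    [[0,0,-30],0],
    [[0,0,-30],0],
    [[0,0,-30],0],
  ],
)

```text
time: 11.37
tool_pos: [0.4955, 0.1501, 0.3011]
tcp_rot: [-3.061, -0.705, -0.002]
wrist_force: [0.9, 0.0, 1.1]
width: 0.998
```

Emit:
drive_tool(
  steps=[
    [[-30,0,0],0],
    [[-30,0,0],0],
    [[-30,0,0],0],
    [[-30,0,0],0],
    [[0,0,0],0],
    [[0,0,0],0],
    [[0,0,0],0],
  ],
)

```text
time: 11.95
tool_pos: [0.3883, 0.0977, 0.2994]
tcp_rot: [-3.062, -0.705, -0.004]
wrist_force: [0.4, 0.5, 0.4]
width: 0.996
```

```bash
python3 - <<'E'
from h import *
to([.4955,.1503,.1148])
for n in('side','top'): cv2.imwrite(f'pics/{n}10.png',bot.read_camera(n)[:,:,::-1])
crop(0,'pics/side10.png',190,230,120,120,5,'pics/j1.png')
crop(0,'pics/top10.png',120,200,120,110,5,'pics/j2.png')
E
```

```text
t 11.95 tcp [0.3883 0.0977 0.2994] yaw 25.92 tilt [ 2.6e-03  6.0e-04 -1.0e+00] w 0.996 F [0.4 0.5 0.4] q6 1.303
tool delta mm [118.9  -0.5 184.9]
```

View pics/j1.png

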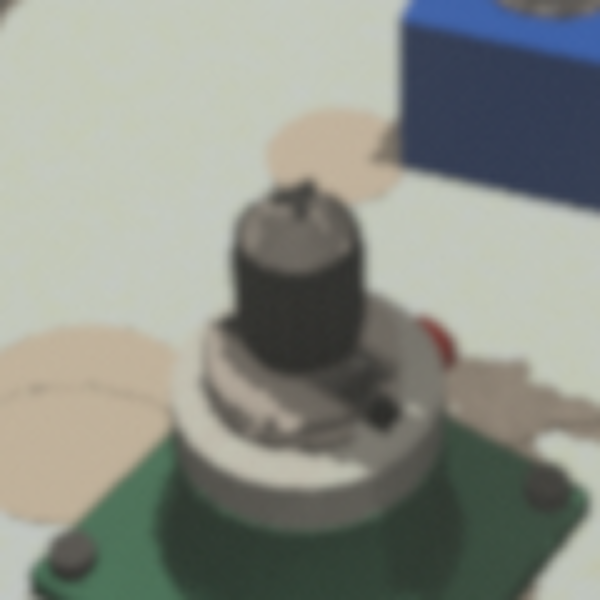

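View pics/j2.png

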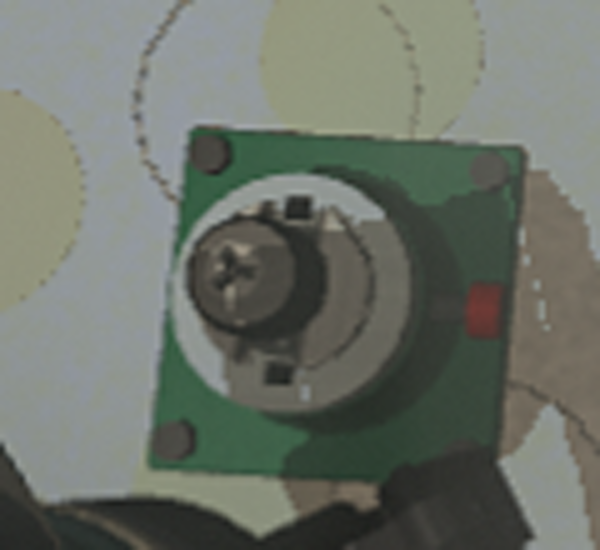

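View pics/top10.png

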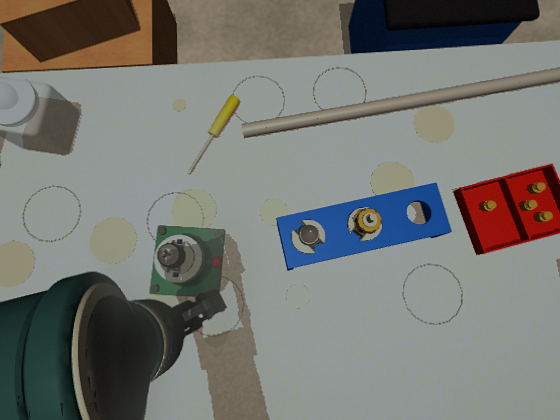

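Both dogs stand in the slots, at j2 (298,207) and (279,373). The collet and centre haven't moved. One numeric check of upright and height before handing in.

```bash
python3 - <<'E'
from h import *
print('cap top',plane('top',[[120+243/5,200+280/5]],.157).round(4))
c=np.array([.4955,.1503,.134])
for n,x0,y0,k in(('side',190,230,5),('top',120,200,5)):
    im=cv2.imread(f'pics/{n}10.png')[y0:y0+110,x0:x0+120];o=cv2.resize(im,None,fx=k,fy=k,interpolation=cv2.INTER_CUBIC)
    th=np.linspace(0,2*np.pi,60)
    for r,z,col in((.0315,-.044,(0,255,0)),(.0315,-.028,(0,255,255)),(.02,.022,(255,0,255)),(.0001,.038,(0,0,255))):
        for u in proj(n,c+np.c_[r*np.cos(th),r*np.sin(th),0*th+z]): cv2.circle(o,tuple(((u-[x0,y0])*k+2).astype(int)),2,col,-1)
    cv2.imwrite(f'pics/k_{n}.png',o)
a=cv2.imread('pics/k_side.png');b=cv2.imread('pics/k_top.png')
cv2.imwrite('pics/k.png',cv2.resize(np.hstack([a,b]),None,fx=.66,fy=.66))
E
```

```text
cap top [[0.494  0.1492 0.157 ]]
```

View pics/k.png

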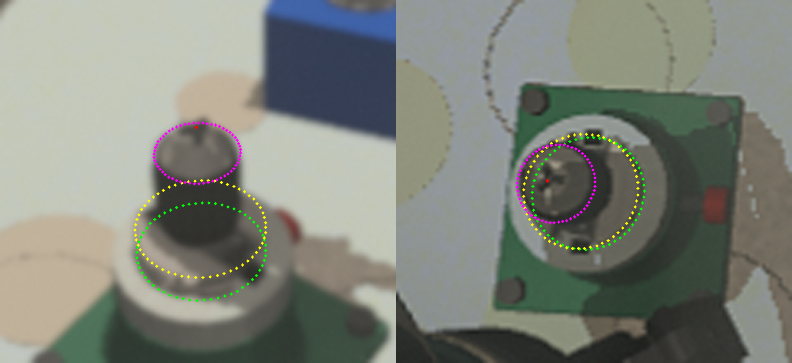

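The home-pose circles coincide with the chuck's cap, flange top and tip in both views. The cap centre is within 2 mm of the axis, so the chuck is upright and home. Handing in.

```bash
python3 -c "
from workcell import bot
print(bot.finish_job())"
```

```text
the job is handed in; nothing more can be done
None
```

I took the drill chuck out of the rack, turned it about 54° so its slots met the dogs, and lowered it into the spindle while still gripped. I then released it, backed the arm clear and handed in at about 12 s of the 45 s allowed. The hand-in gives no verdict, so the results below are my own checks.

- **Seating:** going down, there was no contact force even with the flange below the dog tops. The tool then stopped at the predicted home height (TCP z 0.1148 m) as the upward force rose by about 12 N.
- **Position:** after release, the chuck matched its home outline in both cameras, and the top of its sleeve was about 2 mm from the spindle axis. I saw no tilt, and both dogs stood in the slots.
- **Other tools:** the collet chuck and the centre looked unmoved in the rack. I judged that by eye and did not measure it.
- **Disagreements:** the two cameras' spindle-centre fits differed by 1–1.5 mm, and the TCP readings wandered by 1–2 mm. Both are well within the 8 mm allowed. No check failed.

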